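# Ticket and fill the third gap of the cup rack

## Robot

A 7-joint arm with a two-finger parallel gripper is mounted at the origin on the work surface. World frame = base frame: x ahead of the robot, y to its left, z up, the work surface at z = 0. Lengths are in m, angles in rad, forces in N, time in s.
With the tool pointing down it reaches from about 0.4 to 0.875 m from the base axis. Payload 19.3 kg.
Tool frame: the origin (TCP) lies at the very end of the fingers, on their centre line; the grasp point (between the pads) lies 19 mm behind it; z points along the fingers, y is the direction in which the jaws open and shut (so a half turn about z gives the same grasp; the last joint's range is limited). The gripper opens to 85 mm and grips with 20 to 120 N. Pads are 22 mm wide; open, the fingers measure 114 mm over their backs; the gripper's body (76 mm by 85 mm) begins 54 mm behind the grasp point. The pads swing forward as they close: fully open they stand 13 mm farther back than shut.
Start: joints at [-0.07, 0.521, -0.036, 1.599, 0.021, 1.021, -0.113], TCP at [0.625, -0, 0.231] pointing down, gripper open.
Joint ranges: [-2.91, 2.91], [-0.3, 2.13], [-1.5, 1.42], [0.17, 2.43], [-1.26, 4.41], [0.16, 1.93], [-2.52, 2.52]. Speed limits (rad/s): [1.89, 1.89, 2.39, 2.39, 3.01, 3.01, 3.01].

## Interface

Orientations are given as [roll, pitch, yaw] about the fixed x, y, z axes, in that order (R = Rz(yaw) Ry(pitch) Rx(roll)).
In Python, from workcell import bot gives the robot as it stands.
- The arm moves only by the tool apply_moves, never from a script. Its argument "commands" is a list of rows, each an object with "travel": the shift along the tool's x, y, z in m, a list of three; "twist": the turn, a rotation vector about the tool's x, y, z in degrees, a list of three; "claw": the finger opening in m, from 0 to 0.0854. A call has 1 to 10 rows; each row is the pose to reach, as a shift and turn from the pose commanded when the call began, along the tool's axes at that moment; what a row does not reach only later rows make up. A row lasts 1/10 s, in which the tool goes at most 50 mm and 8.59 degrees, less where a joint would pass 70% of its speed; a pose out of reach is approached as far as the arm can. A call with a gripper value outside its range is refused whole. The fingers move at their own pace and stop on an object; "force" is the grip in N (left out, the last holds). Time passes only in rows, so rows that repeat a pose let the fingers close. It gives the time, the measured TCP pose, the force and the opening at its end, in the units of the state.
- bot.observe(): the state, without advancing time (a new reading comes with each control period).
- bot.grab_frame(name): name is "scene" or "side" or "wrist"; returns a dict with "frame" (480x640x3 uint8, blue, green, red), "fx", "fy", "cx", "cy" (pixels), "pose" (4x4, takes a point from camera to world coordinates); the wrist camera has in their place "tool_from_camera" (4x4, takes a point from camera to tool coordinates, whose origin is the TCP and whose axes are the flange's). Camera axes: x right, y up, looking along -z (the intrinsics and any distortion apply to the point x, -y, -z); pixel columns grow to the right and rows downward; lengths in m; the calibration is good to about 2 mm. A picture is of the moment at which its call begins: read the wrist's pose just before it. There is no depth.
- bot.job_done(): hands the job in, once; it reports no verdict.
The state is a dict: "clock": time; "qpos": joint angles; "qd": joint speeds; "joint_efforts": joint torques, N m; "position": TCP position; "tool_rot": TCP orientation; "force": force on the tool from outside, world axes, zero at the start; "moment": the same for the moment, N m; "grip_width": finger opening in m.
Only numpy, scipy, OpenCV 4.12 (cv2) and the standard library are available. Lean on these libraries where they do the work, as an engineer would, in place of code of your own. Each camera call takes 0.05 s, during which the arm holds its last target.

## Task

The short stack of small cups standing on the open table in front of the wire divider rack belongs in the rack's third gap, counting from the left end as the robot faces it (the end where the ticket holder is parked). Run a fingertip along the top rail, pushing the ticket holder before it and counting the gaps, until the holder stands over the third gap, clear of the dividers on both sides; then gently push the stack along the table into that gap, upright, until it rests against the rear wires. Nothing is gripped or lifted, and everything else stays where it is.

Things in the scene. Friction and masses are not known exactly. Their poses are not given: they have to be found in the camera images.
- rack: Dark wire rack, 480 mm wide, fixed. Six gaps, open on top and towards the robot, no floor: stock is on the table. Origin on the table at mid-width; +x into the rack, off from the robot; +y along it, to the left. End frames at y = +-240 mm, 50 mm high. Gap 1: left end frame to divider 1; gap 2: dividers 1 to 2; gap 3: dividers 2 to 3. Gaps 2, 3, 4 are empty; 1, 5, 6 hold stock up to 105 mm high.
- rear_stop (a point): Middle of the rack's width on the front of the two horizontal rear wires that stop the stock (14 and 40 mm above the table): 36.5 mm along +x from the rack's origin, on the table. Axes as the rack's.
- rail_top (a point): Middle of the top edge of the flat aluminium ticket rail that runs the rack's whole width, above and 30 mm behind the rear wires, along y: 70 mm along +x from the rack's origin. The rail is 6 mm thick and reaches from 132 to 150 mm above the table. Axes as the rack's.
- divider1: Divider 1 from the rack's left end: a dark wire loop, wire 7 mm thick, 50 mm high, fixed. Origin on the table in the middle of the wire; axes as the rack's. The loop reaches from 22 mm in front of the origin (-x) to the rear wires 40 mm behind it. Dividers are about 80 mm apart, each placed up to 4 mm either way.
- divider2: Divider 2 from the rack's left end: a dark wire loop, wire 7 mm thick, 50 mm high, fixed. Origin on the table in the middle of the wire; axes as the rack's. The loop reaches from 22 mm in front of the origin (-x) to the rear wires 40 mm behind it. Dividers are about 80 mm apart, each placed up to 4 mm either way.
- divider3: Divider 3 from the rack's left end: a dark wire loop, wire 7 mm thick, 50 mm high, fixed. Origin on the table in the middle of the wire; axes as the rack's. The loop reaches from 22 mm in front of the origin (-x) to the rear wires 40 mm behind it. Dividers are about 80 mm apart, each placed up to 4 mm either way.
- divider4: Divider 4 from the rack's left end: a dark wire loop, wire 7 mm thick, 50 mm high, fixed. Origin on the table in the middle of the wire; axes as the rack's. The loop reaches from 22 mm in front of the origin (-x) to the rear wires 40 mm behind it. Dividers are about 80 mm apart, each placed up to 4 mm either way.
- divider5: Divider 5 from the rack's left end: a dark wire loop, wire 7 mm thick, 50 mm high, fixed. Origin on the table in the middle of the wire; axes as the rack's. The loop reaches from 22 mm in front of the origin (-x) to the rear wires 40 mm behind it. Dividers are about 80 mm apart, each placed up to 4 mm either way.
- holder: Ticket holder: grey plastic saddle that slides along the rail only (about 2 N; stays where left). Starts over gap 1. Saddle block 40 mm along the rail, 22 mm across, 24 mm high on top of the rail; on its robot side a card frame 40 mm wide, 5 mm thick, hangs in front of the rail to 36 mm below its top. Origin: middle of the block's underside, on the rail's top.
- stack: The stack to be moved: five small brown paper cups nested mouth down, 72 mm high, round, 57 mm across its rims (which reach 28 mm up from the table), narrowing to 41 mm at the top. 60 to 140 g, loose, slides on the table when pushed low down. It stands alone on the table in front of the rack. Origin at the centre of its underside. The cups are thin: pushes above 18 N crush it.
- tall_stack: Bystander in a gap of the rack: nest of ten such cups, mouth down, 57 mm across, 102 mm high. Origin under its centre.
- lid_pile: Bystander in a gap of the rack: pile of white lids 57 mm across, 55 mm high. Origin under its centre.
- white_stack: Bystander in a gap of the rack: nest of white paper cups, mouth up, 57 mm across, 88 mm high. Origin under its centre.
- tape: Bystander: roll of packing tape lying flat, 104 mm across, 48 mm high, left of the work. Origin under its centre.
- marker: Bystander: marker pen lying at the right of the stack, about 130 mm long along its x, 18 mm thick. Origin under its middle.
- calculator: Bystander: desk calculator 150 x 85 mm, 19 mm high, right of the work. Origin under its centre.
- big_cups: Bystander: nest of large clear cups, mouth up, 88 mm across, 158 mm high, on the right. Origin under its centre.
Things that resemble listed ones, but are neither listed nor needed, are in the scene too. What is shaped like the stack but green or orange is not meant.

How it is judged:
On the way, in this order (a step that is already met when the one before it is completed fails the run):
1. the ticket holder stands over the third gap, clear of dividers 2 and 3 (its middle 23 mm or more from each), while the stack is still outside the rack (y of holder in the frame of divider2 below -0.023 m and y of holder in the frame of divider3 above 0.023 m and x of stack in the frame of rack below -0.04 m), for 0.3 s.
2. the stack stands upright in the third gap against the rear wires (y of stack in the frame of divider2 below -0.028 m and y of stack in the frame of divider3 above 0.028 m and x of stack in the frame of rack between 0 and 0.02 m and angle between stack's own z axis and vertical below 0.1 rad and height (world z) of stack below 0.006 m), for 0.2 s.
At the end, for the whole second after the job is handed in: The stack stands upright (within 0.1 rad) and at rest on the table in the third gap, between dividers 2 and 3, within 8 mm of touching the rear wires; the ticket holder is over the same gap, its middle at least 23 mm from the middle of each of the two dividers (all of step 2 and y of holder in the frame of divider2 below -0.023 m and y of holder in the frame of divider3 above 0.023 m and linear speed of stack below 0.02 m/s).
It fails at once if the stack is lifted off the table or knocked over (height (world z) of stack above 0.015 m or angle between stack's own z axis and vertical above 0.45 rad).
It fails at once if the stack is gripped or squeezed (more than 18 N from the fingers) (contact force between the fingers and stack above 18 N).
It fails at once if the ticket holder is gripped or forced (more than 18 N from the fingers) (contact force between the fingers and holder above 18 N).
It fails at once if another thing is moved by more than 20 mm (distance of any of tall_stack, lid_pile, white_stack, tape, marker, calculator, big_cups from where it was at the start of the episode above 0.02 m).
It also fails if it takes over 64 s, if anything falls off the work surface, if the arm or the gripper's body presses on something with over 40 N, if the wrist force passes 120 N, or if a joint passes its speed limit or range.

## Working session

There is one attempt and no reset: what is moved stays moved. The work goes in short steps, Python scripts to look and compute and a tool call to move; the robot and the scene stay as the last step left them, time stands still between calls to the robot, and variables do not carry over. Pictures are saved under pics/ and viewed, and the job is handed in when it is done.

Besides the shell and the picture viewer there is one more tool, called after ">>>" as name(argument=value, ...), one argument or row to a line, values as JSON. apply_moves: Moves the arm, as the interface text tells. Its arguments: {"type":"object","properties":{"commands":{"type":"array"},"force":{"type":"number"}},"required":["commands"]}

```bash
mkdir -p pics; python3 - <<'E'
from workcell import bot
import cv2
print(bot.observe())
for n in ("scene","side","wrist"):
    f=bot.grab_frame(n); cv2.imwrite(f"pics/{n}0.png",f["frame"])
    print(n,{k:(v.tolist() if hasattr(v,'tolist') else v) for k,v in f.items() if k!="frame"})
E
```

```text
{'clock': 0.0, 'qpos': array([-0.07017932,  0.52200724, -0.03632252,  1.60001682,  0.02123009,
        1.0210941 , -0.11282063]), 'qd': array([ 0.00158637,  0.00061571,  0.00050831,  0.00034566, -0.00149277,
       -0.00273239, -0.0011239 ]), 'joint_efforts': array([-4.24098413e-03, -9.27110124e+01,  1.97758444e+00, -3.69928443e+01,
        1.76317629e-02,  8.19846697e-03, -6.58496788e-05]), 'position': array([ 6.24657995e-01, -6.16765133e-05,  2.30726861e-01]), 'tool_rot': array([-3.14045815e+00,  1.09692890e-04,  1.57075675e+00]), 'force': array([ 0.50972129, -0.58508063,  0.44314932]), 'moment': array([ 0.00830332, -0.01844281,  0.0237796 ]), 'grip_width': 0.08534623018683779}
scene {'fx': 528.0076646775881, 'fy': 528.0076646775881, 'cx': 322.0464222293465, 'cy': 241.8264380241722, 'pose': [[0.999279226147257, -0.03728382311515744, 0.007137557317246989, 0.49070852040832846], [0.031452697103509696, 0.7079153446719066, -0.7055966217485528, -0.9266533086007335], [0.021254553287571303, 0.7053125415813708, 0.7085777745968135, 1.0141766074091156], [0.0, 0.0, 0.0, 1.0]]}
side {'fx': 575.0441660568736, 'fy': 575.0441660568736, 'cx': 318.7380591816537, 'cy': 243.70081734136065, 'pose': [[0.9137388793111771, 0.2813845690587694, -0.2930938155791837, 0.12278047623732023], [-0.4062298195203736, 0.6191073981686468, -0.6720739269345994, -0.8896043826457914], [-0.007654682723577536, 0.7331635246167524, 0.68000930288044, 0.9605709602691899], [0.0, 0.0, 0.0, 1.0]]}
wrist {'fx': 377.5119251005232, 'fy': 377.5119251005232, 'cx': 315.119856505574, 'cy': 239.10293048489928, 'tool_from_camera': [[-0.0014756471133352874, 0.948271483121768, 0.31745711011668665, 0.08227316657035437], [0.999998795746321, 0.0012467468232528751, 0.0009241906001432184, 0.0007014542460173079], [0.0004805949475279154, 0.3174580915969854, -0.9482721809206971, -0.14283897306261176], [0.0, 0.0, 0.0, 1.0]]}
```

View pics/scene0.png

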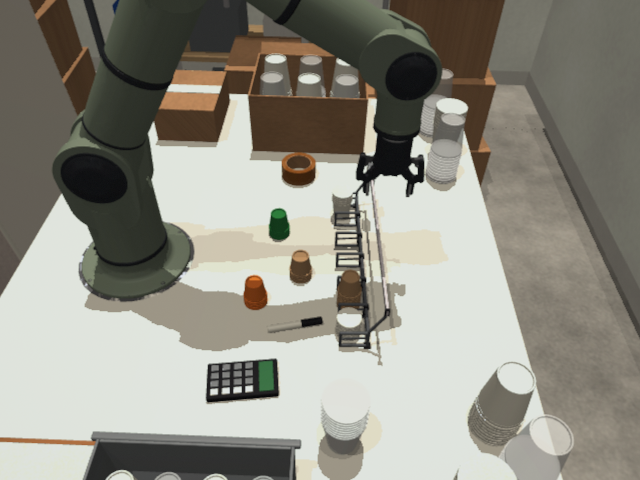

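View pics/side0.png

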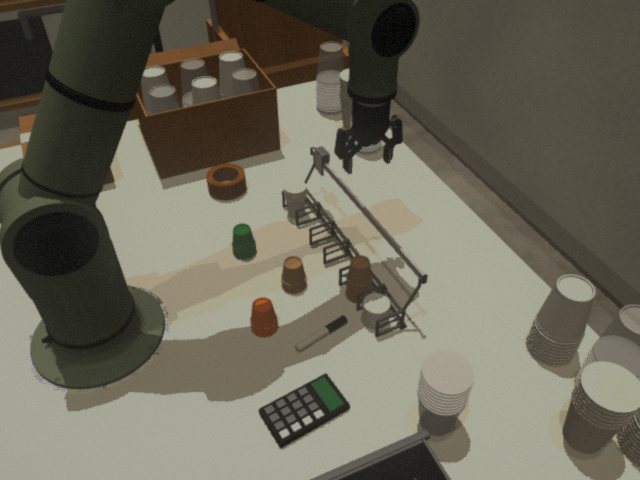

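View pics/wrist0.png

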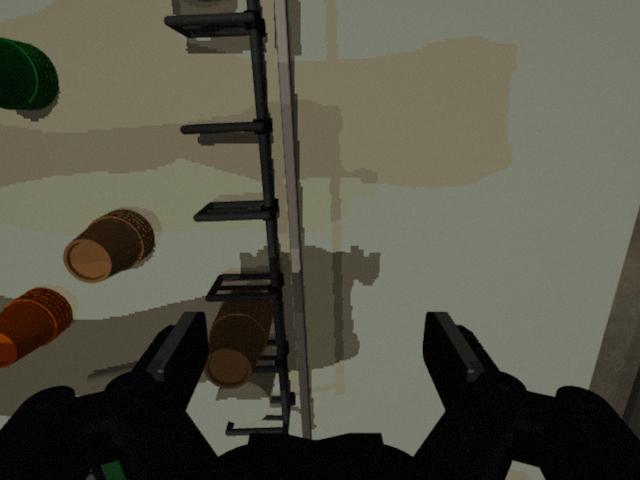

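```bash
python3 - <<'E'
import cv2
def crop(n,x0,y0,x1,y1,s):
    im=cv2.imread(f"pics/{n}0.png")[y0:y1,x0:x1]
    cv2.imwrite(f"pics/{n}0c.png",cv2.resize(im,None,fx=s,fy=s,interpolation=cv2.INTER_CUBIC))
crop("scene",230,170,430,370,3)
crop("side",220,130,440,340,3.0-0.2)
crop("wrist",60,0,320,300,2)
E
```

```text
(no output)
```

View pics/scene0c.png

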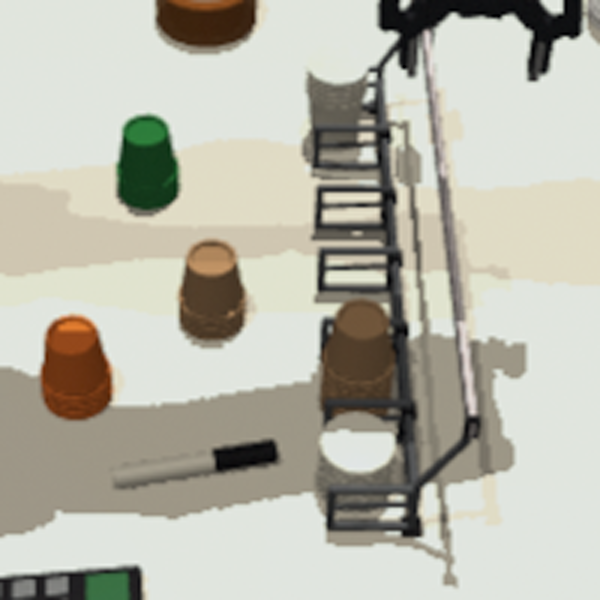

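View pics/side0c.png

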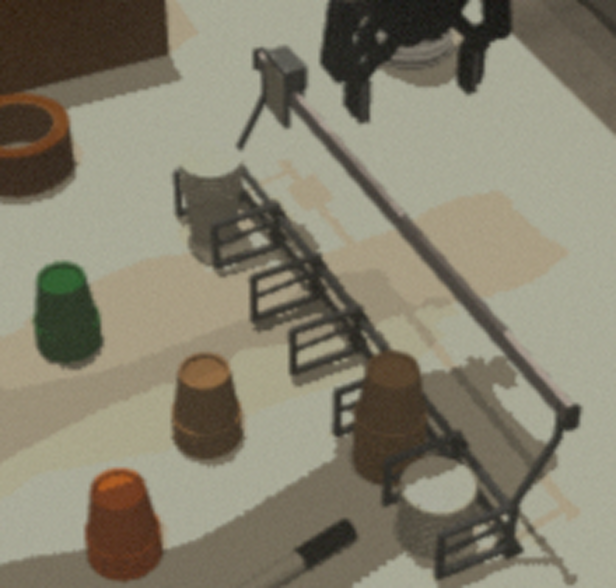

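View pics/wrist0c.png

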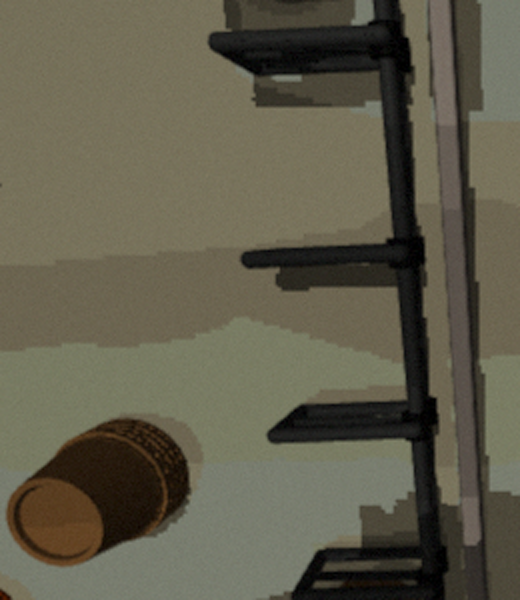

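```bash
cat > h.py <<'E'
import numpy as np, cv2
from scipy.spatial.transform import Rotation as R
K=dict(scene=(528.0077,322.0464,241.8264),side=(575.0442,318.7381,243.7008),wrist=(377.5119,315.1199,239.1029))
P=dict(scene=np.array([[0.999279226147257,-0.03728382311515744,0.007137557317246989,0.49070852040832846],[0.031452697103509696,0.7079153446719066,-0.7055966217485528,-0.9266533086007335],[0.021254553287571303,0.7053125415813708,0.7085777745968135,1.0141766074091156],[0,0,0,1]]),
side=np.array([[0.9137388793111771,0.2813845690587694,-0.2930938155791837,0.12278047623732023],[-0.4062298195203736,0.6191073981686468,-0.6720739269345994,-0.8896043826457914],[-0.007654682723577536,0.7331635246167524,0.68000930288044,0.9605709602691899],[0,0,0,1]]))
TC=np.array([[-0.0014756471133352874,0.948271483121768,0.31745711011668665,0.08227316657035437],[0.999998795746321,0.0012467468232528751,0.0009241906001432184,0.0007014542460173079],[0.0004805949475279154,0.3174580915969854,-0.9482721809206971,-0.14283897306261176],[0,0,0,1]])
def wpose(pos,rpy):
    T=np.eye(4);T[:3,:3]=R.from_euler('xyz',rpy).as_matrix();T[:3,3]=pos
    return T@TC
W0=wpose([.624658,-.0000617,.230727],[-3.140458,.00011,1.570757])
def px2w(cam,u,v,z,T=None):
    f,cx,cy=K[cam]; T=P.get(cam) if T is None else T
    d=T[:3,:3]@np.array([(u-cx)/f,-(v-cy)/f,-1.]); o=T[:3,3]
    return o+d*(z-o[2])/d[2]
def w2px(cam,p,T=None):
    f,cx,cy=K[cam]; T=P.get(cam) if T is None else T
    q=T[:3,:3].T@(np.asarray(p)-T[:3,3]); return cx+f*q[0]/-q[2], cy-f*q[1]/-q[2]
E
python3 - <<'E'
from h import *
np.set_printoptions(precision=4,suppress=True)
print("stack",px2w('scene',300.3,256,.072),px2w('side',293.6,262.9,.072),px2w('wrist',87.5,261,.072,W0))
w=lambda x,y,z:px2w('wrist',60+x/2,y/2,z,W0)
s=lambda x,y,z:px2w('scene',230+x/3,170+y/3,z)
d=lambda x,y,z:px2w('side',220+x/2.8,130+y/2.8,z)
for n,a,b in (("d1",(215,42),(385,36)),("d2",(250,260),(395,252)),("d3",(275,436),(415,430)),("d4",(297,595),None)):
    print("wrist",n,w(*a,.0465), w(*b,.0465) if b else '')
for n,a in (("d1f",(317,133)),("d1r",(382,128)),("d2f",(320,194)),("d2r",(390,190)),("d3f",(323,258)),("d3r",(393,252)),("endR",(330,494))): print("scene",n,s(*a,.0465))
for n,a in (("d1f",(214,237)),("d1r",(275,208)),("d2f",(253,290)),("d2r",(316,264)),("d3f",(293,342)),("d3r",(357,313)),("endR",(440,545))): print("side",n,d(*a,.0465))
print("rail wrist",w(441,60,.15),w(458,300,.15),w(470,500,.15))
print("rail scene",s(430,60,.15),s(472,412,.15))
print("rail side",d(305,100,.15),d(400,215,.15),d(560,400,.15))
print("holder side top center",d(285,67,.174), "top corners",d(262,58,.174))
E
```

```text
stack [ 0.4295 -0.0402  0.072 ] [ 0.4304 -0.0452  0.072 ] [ 0.4291 -0.0384  0.072 ]
wrist d1 [0.512  0.149  0.0465] [0.5773 0.1509 0.0465]
wrist d2 [0.5165 0.0687 0.0465] [0.5771 0.0718 0.0465]
wrist d3 [ 0.5193 -0.0072  0.0465] [ 0.5823 -0.0045  0.0465]
wrist d4 [ 0.522  -0.0866  0.0465] 
scene d1f [0.5148 0.1448 0.0465]
scene d1r [0.5741 0.1548 0.0465]
scene d2f [0.5185 0.0655 0.0465]
scene d2r [0.5799 0.0738 0.0465]
scene d3f [ 0.5219 -0.0114  0.0465]
scene d3r [ 0.5809 -0.0014  0.0465]
scene endR [ 0.5296 -0.2494  0.0465]
side d1f [0.5095 0.1332 0.0465]
side d1r [0.575  0.148  0.0465]
side d2f [0.513  0.0545 0.0465]
side d2r [0.5761 0.0629 0.0465]
side d3f [ 0.5175 -0.0179  0.0465]
side d3r [ 0.5808 -0.0081  0.0465]
side endR [ 0.5265 -0.2557  0.0465]
rail wrist [0.607  0.1236 0.15  ] [0.61   0.0618 0.15  ] [0.6124 0.0001 0.15  ]
rail scene [0.6077 0.1285 0.15  ] [ 0.6225 -0.2496  0.15  ]
rail side [0.6078 0.1556 0.15  ] [ 0.6106 -0.0187  0.15  ] [ 0.6188 -0.2476  0.15  ]
holder side top center [0.5982 0.1765 0.174 ] top corners [0.5857 0.1974 0.174 ]
```

Candidates: the brown cups on the table at scene (301,266), chosen, as this is the short brown stack in the open. The brown cups in the rack at (349,288) are the tall_stack. Green (279,223) and orange (255,291) are decoys. The close crop confirms a short brown stack standing alone. The holder is at the left end of the rail, at side (321,156).

Next I close the fingers and move to a point left of the holder.

>>> apply_moves(
  commands=[
    {"travel": [0.03,0,0],"twist": [0,0,0],"claw": 0},
    {"travel": [0.07,-0.005,0],"twist": [0,0,0],"claw": 0},
    {"travel": [0.115,-0.01,0],"twist": [0,0,0],"claw": 0},
    {"travel": [0.16,-0.015,0],"twist": [0,0,0],"claw": 0},
    {"travel": [0.2,-0.02,0],"twist": [0,0,0],"claw": 0},
    {"travel": [0.235,-0.023,0],"twist": [0,0,0],"claw": 0},
    {"travel": [0.26,-0.023,0],"twist": [0,0,0],"claw": 0},
    {"travel": [0.27,-0.023,0],"twist": [0,0,0],"claw": 0},
    {"travel": [0.27,-0.023,0],"twist": [0,0,0],"claw": 0},
  ],
  force=20,
)

```text
clock: 1.05
position: [0.6016, 0.2711, 0.2309]
tool_rot: [-3.141, -0.0, 1.573]
force: [-0.2, -0.3, -0.8]
grip_width: 0.0
```

```bash
python3 - <<'E'
from workcell import bot
import cv2
o=bot.observe();print(o)
for n in ("scene","side","wrist"):
    f=bot.grab_frame(n); cv2.imwrite(f"pics/{n}1.png",f["frame"])
im=cv2.imread("pics/side1.png")[90:240,260:440];cv2.imwrite("pics/side1c.png",cv2.resize(im,None,fx=4,fy=4,interpolation=cv2.INTER_CUBIC))
E
```

```text
{'clock': 1.05, 'qpos': array([-0.46901322,  0.57939273, -0.06878625,  1.49759818,  0.04260867,
        1.06661077, -0.5454784 ]), 'qd': array([ 0.03840552, -0.0128083 ,  0.02291368,  0.02113396,  0.00418229,
       -0.0011674 ,  0.01897116]), 'joint_efforts': array([-2.71985516e+00, -9.84298038e+01,  3.27935088e-01, -3.91105199e+01,
       -7.69111002e-02,  7.85271451e-02, -5.36244884e-01]), 'position': array([0.60159845, 0.27107672, 0.23085127]), 'tool_rot': array([-3.14095647e+00, -2.05698949e-05,  1.57253218e+00]), 'force': array([-0.22531712, -0.34235218, -0.76926582]), 'moment': array([-0.02751015, -0.01364794,  0.02221   ]), 'grip_width': 3.5356727797480145e-05}
```

View pics/wrist1.png

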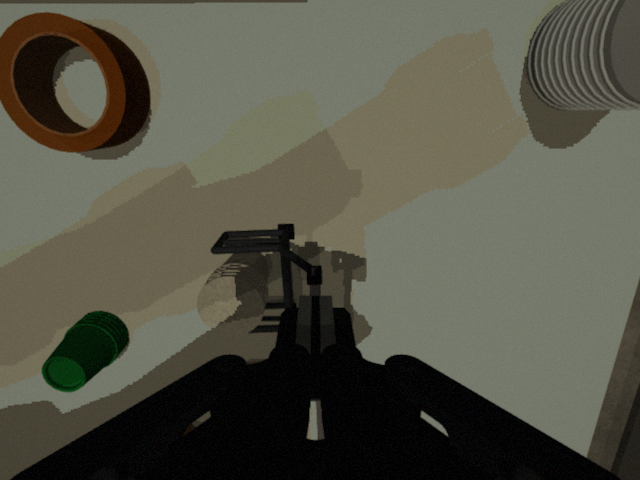

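View pics/side1c.png

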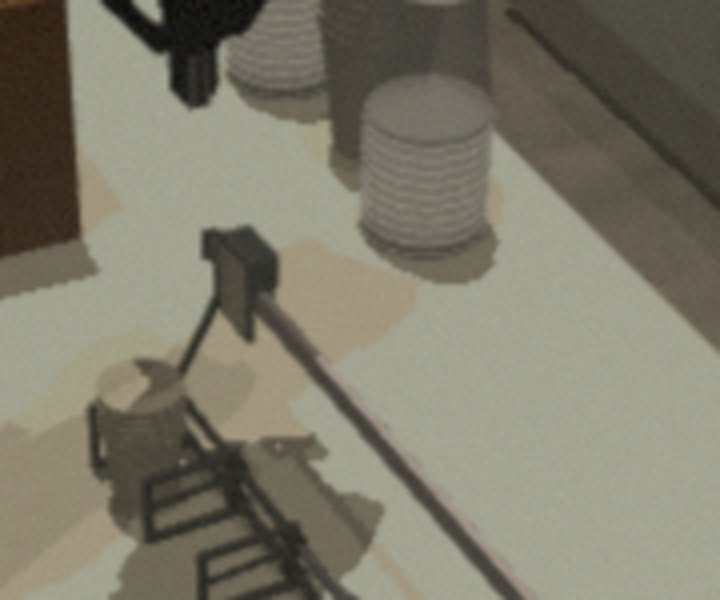

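```bash
python3 - <<'E'
from h import *
np.set_printoptions(precision=4,suppress=True)
W=wpose([.6016,.2711,.2309],[-3.14096,0,1.57253])
print("bracket wrist",px2w('wrist',314,272,.15,W),px2w('wrist',314,265,.155,W), "endframeL front", px2w('wrist',214,250,.0465,W))
print("tcp px",w2px('wrist',[.6016,.2711,.2309],W))
d=lambda x,y:(260+x/4,90+y/4)
for z in (.15,.155,.16,.174): print(z,px2w('side',*d(205,235),z), (np.array(w2px('side',[.6025,.236,z]))-[260,90])*4)
for n,p,z in (("top back-left",(240,227),.174),("frame top left",(215,242),.174),("holder right top",(276,265),.174),("front bottom right",(252,340),.114),("frame bottom left",(220,312),.114)): print(n,px2w('side',*d(*p),z))
E
```

```text
bracket wrist [0.6013 0.2561 0.15  ] [0.6013 0.2631 0.155 ] endframeL front [0.5085 0.2332 0.0465]
tcp px (np.float64(313.9249967237082), np.float64(315.4440250981743))
0.15 [0.598  0.2411 0.15  ] [214.7647 237.4862]
0.155 [0.5951 0.2342 0.155 ] [214.6563 230.7626]
0.16 [0.5922 0.2272 0.16  ] [214.5473 224.0072]
0.174 [0.584  0.2077 0.174 ] [214.2395 204.9215]
top back-left [0.607  0.2068 0.174 ]
frame top left [0.5865 0.1981 0.174 ]
holder right top [0.6099 0.1602 0.174 ]
front bottom right [0.5993 0.1721 0.114 ]
frame bottom left [0.5932 0.2077 0.114 ]
```

>>> apply_moves(
  commands=[
    {"travel": [0,0,0.03],"twist": [0,0,0],"claw": 0},
    {"travel": [0,0,0.058],"twist": [0,0,0],"claw": 0},
    {"travel": [0,0,0.068],"twist": [0,0,0],"claw": 0},
    {"travel": [-0.01,0.0005,0.068],"twist": [0,0,0],"claw": 0},
    {"travel": [-0.02,0.001,0.068],"twist": [0,0,0],"claw": 0},
    {"travel": [-0.03,0.0015,0.068],"twist": [0,0,0],"claw": 0},
    {"travel": [-0.037,0.0015,0.068],"twist": [0,0,0],"claw": 0},
    {"travel": [-0.044,0.002,0.068],"twist": [0,0,0],"claw": 0},
    {"travel": [-0.051,0.002,0.068],"twist": [0,0,0],"claw": 0},
    {"travel": [-0.058,0.0025,0.068],"twist": [0,0,0],"claw": 0},
  ],
)

```text
clock: 2.2
position: [0.6046, 0.212, 0.1636]
tool_rot: [3.141, -0.001, 1.571]
force: [0.5, 2.2, 1.6]
grip_width: -0.0002
```

```bash
python3 - <<'E'
from workcell import bot
import cv2
f=bot.grab_frame("side")["frame"];cv2.imwrite("pics/side2c.png",cv2.resize(f[90:240,260:440],None,fx=4,fy=4,interpolation=cv2.INTER_CUBIC))
E
```

```text
(no output)
```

View pics/side2c.png

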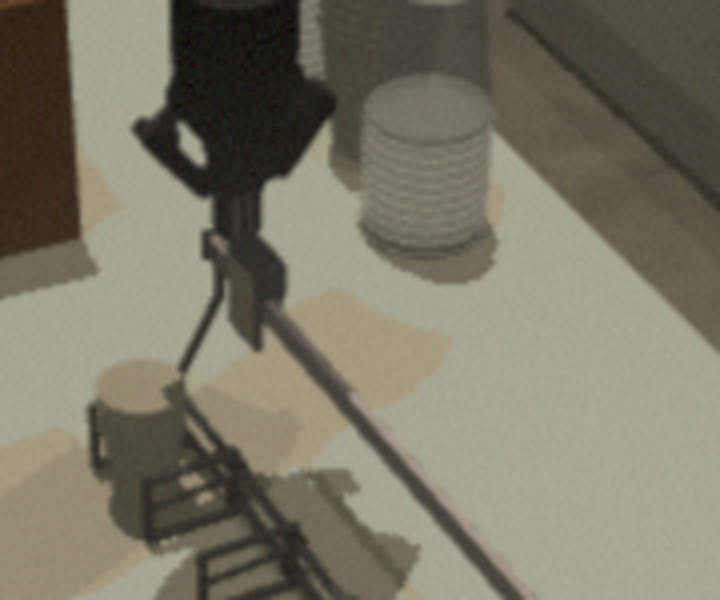

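The fingertip is at the holder with about 2 N of contact force. The holder has begun to slide, and the side picture shows it just right of the end bracket.

>>> apply_moves(
  commands=[
    {"travel": [-0.009,0.0005,0],"twist": [0,0,0],"claw": 0},
    {"travel": [-0.019,0.001,0],"twist": [0,0,0],"claw": 0},
    {"travel": [-0.029,0.001,0],"twist": [0,0,0],"claw": 0},
    {"travel": [-0.039,0.0015,0],"twist": [0,0,0],"claw": 0},
    {"travel": [-0.049,0.002,0],"twist": [0,0,0],"claw": 0},
    {"travel": [-0.059,0.0025,0],"twist": [0,0,0],"claw": 0},
    {"travel": [-0.069,0.003,0],"twist": [0,0,0],"claw": 0},
    {"travel": [-0.079,0.003,0],"twist": [0,0,0],"claw": 0},
    {"travel": [-0.089,0.0035,0],"twist": [0,0,0],"claw": 0},
    {"travel": [-0.098,0.004,0],"twist": [0,0,0],"claw": 0},
  ],
)

```text
clock: 3.25
position: [0.6085, 0.113, 0.1633]
tool_rot: [-3.141, 0.0, 1.571]
force: [0.1, 2.0, 0.6]
grip_width: -0.0002
```

>>> apply_moves(
  commands=[
    {"travel": [-0.009,0.0005,0],"twist": [0,0,0],"claw": 0},
    {"travel": [-0.018,0.001,0],"twist": [0,0,0],"claw": 0},
    {"travel": [-0.026,0.001,0],"twist": [0,0,0],"claw": 0},
    {"travel": [-0.033,0.0015,0],"twist": [0,0,0],"claw": 0},
    {"travel": [-0.039,0.0015,0],"twist": [0,0,0],"claw": 0},
    {"travel": [-0.043,0.002,0],"twist": [0,0,0],"claw": 0},
    {"travel": [-0.046,0.002,0],"twist": [0,0,0],"claw": 0},
    {"travel": [-0.046,0.002,0],"twist": [0,0,0],"claw": 0},
  ],
)

```text
clock: 4.05
position: [0.6105, 0.0675, 0.1632]
tool_rot: [-3.141, 0.0, 1.57]
force: [0.1, 0.0, -0.3]
grip_width: -0.0001
```

```bash
python3 - <<'E'
from workcell import bot
import cv2
o=bot.observe(); print(o['clock'],o['position'],o['force'])
f=bot.grab_frame("side")["frame"];cv2.imwrite("pics/side3c.png",cv2.resize(f[130:280,280:440],None,fx=4,fy=4,interpolation=cv2.INTER_CUBIC))
f=bot.grab_frame("scene")["frame"];cv2.imwrite("pics/scene3c.png",cv2.resize(f[150:300,300:440],None,fx=4,fy=4,interpolation=cv2.INTER_CUBIC))
E
```

```text
4.05 [0.61049669 0.06748481 0.16324463] [ 0.12997126  0.03215775 -0.28272371]
```

View pics/side3c.png

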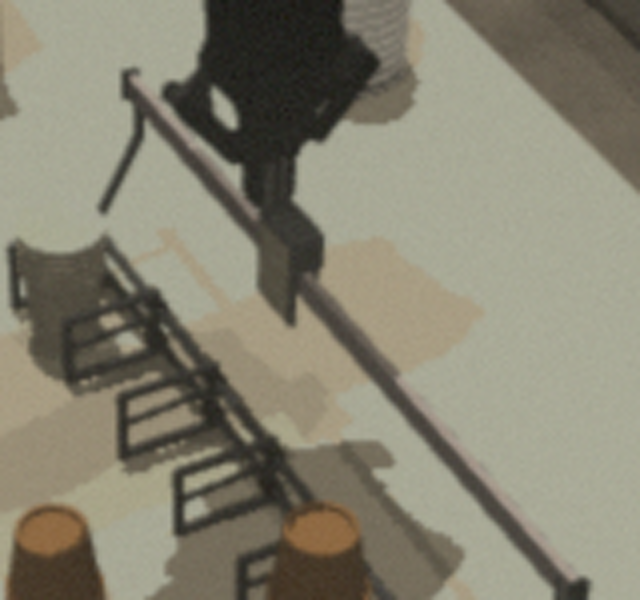

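View pics/scene3c.png

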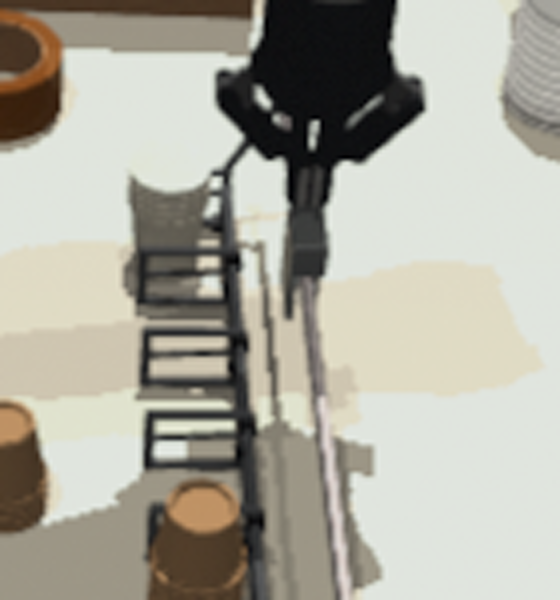

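```bash
python3 - <<'E'
from h import *
np.set_printoptions(precision=4,suppress=True)
d=lambda x,y:(280+x/4,130+y/4)
s=lambda x,y:(300+x/4,150+y/4)
for c in (.034,.036,.04):
  print(c)
  # expected corners for holder center c on rail
  cx=.6122-.041*c+.0
  u=np.array([-.041,1,0]);v=np.array([1,.041,0])
  for n,a,b,z in (("top fr R",-.02,-.016,.174),("top bk R",-.02,.011,.174),("card bot R",-.02,-.016,.114),("card bot L",.02,-.016,.114),("top bk L",.02,.011,.174)):
    p=np.array([cx,c,z])+u*a+v*b
    print(n,(np.array(w2px('side',p))-[280,130])*4,(np.array(w2px('scene',p))-[300,150])*4)
E
```

```text
0.034
top fr R [283.001  247.4994] [283.8834 251.5495]
top bk R [325.364  234.1111] [329.132  251.9779]
card bot R [279.8461 330.4919] [275.4138 324.068 ]
card bot L [247.1041 291.4432] [270.8296 279.8754]
top bk L [290.9082 196.0428] [323.2195 207.9272]
0.036
top fr R [281.2765 245.532 ] [283.6321 249.2995]
top bk R [323.6077 232.1707] [328.8301 249.7284]
card bot R [278.178  328.5024] [275.1799 321.8128]
card bot L [245.5006 289.5309] [270.6055 277.715 ]
top bk L [289.2217 194.1794] [322.9307 205.7754]
0.04
top fr R [277.8382 241.6095] [283.1311 244.8146]
top bk R [320.106  228.3018] [328.2283 245.2447]
card bot R [274.8516 324.5354] [274.7135 317.3172]
card bot L [242.3031 285.7175] [270.1587 273.408 ]
top bk L [285.8588 190.4639] [322.355  201.4859]
```

```bash
python3 - <<'E'
from h import *
from scipy.optimize import least_squares
np.set_printoptions(precision=4,suppress=True)
u=np.array([-.041,1,0]);v=np.array([1,.041,0])
def pt(c,b,a,z): 
    return np.array([.6122-.041*c,c,z])+u*a+v*b
for b in (-.006,-.0085,-.011):
  for c in (.032,.036,.04):
    print(b,c,[((np.array(w2px('side',pt(c,b,a,.114)))-[280,130])*4).round(0) for a in (-.02,.02)],[((np.array(w2px('scene',pt(c,b,a,.114)))-[300,150])*4).round(0) for a in (-.02,)])
# side: expected pixel of divider2/3 front top (wrist-derived) vs observed in crop3: (120,398),(176,474)
for p in ((.5165,.0687,.0465),(.5193,-.0072,.0465)): print((np.array(w2px('side',p))-[280,130])*4,(np.array(w2px('scene',p))-[300,150])*4)
E
```

```text
-0.006 0.032 [array([297., 327.]), array([264., 289.])] [array([292., 326.])]
-0.006 0.036 [array([293., 323.]), array([261., 285.])] [array([291., 322.])]
-0.006 0.04 [array([290., 320.]), array([257., 281.])] [array([291., 317.])]
-0.0085 0.032 [array([293., 329.]), array([260., 290.])] [array([288., 326.])]
-0.0085 0.036 [array([290., 325.]), array([257., 286.])] [array([287., 322.])]
-0.0085 0.04 [array([286., 321.]), array([254., 282.])] [array([287., 317.])]
-0.011 0.032 [array([289., 330.]), array([256., 291.])] [array([284., 326.])]
-0.011 0.036 [array([286., 326.]), array([253., 287.])] [array([283., 322.])]
-0.011 0.04 [array([282., 322.]), array([250., 283.])] [array([283., 317.])]
[117.414  398.3134] [143.7511 335.1188]
[173.7109 476.0378] [146.6324 419.045 ]
```

Holder centre is at y≈0.036, about 36 mm and 40 mm from dividers 2 and 3, so it is over gap 3. I retreat the finger and raise it.

>>> apply_moves(
  commands=[
    {"travel": [0.012,0,0],"twist": [0,0,0],"claw": 0},
    {"travel": [0.02,0,0],"twist": [0,0,0],"claw": 0},
    {"travel": [0.02,0,-0.03],"twist": [0,0,0],"claw": 0},
    {"travel": [0.01,-0.03,-0.065],"twist": [0,0,0],"claw": 0.03},
    {"travel": [-0.02,-0.07,-0.065],"twist": [0,0,0],"claw": 0.03},
    {"travel": [-0.055,-0.105,-0.065],"twist": [0,0,8],"claw": 0.03},
    {"travel": [-0.085,-0.14,-0.065],"twist": [0,0,16],"claw": 0.03},
    {"travel": [-0.11,-0.165,-0.065],"twist": [0,0,24],"claw": 0.03},
    {"travel": [-0.13,-0.18,-0.065],"twist": [0,0,32],"claw": 0.03},
    {"travel": [-0.14,-0.185,-0.065],"twist": [0,0,35],"claw": 0.03},
  ],
)

```text
clock: 5.15
position: [0.4245, -0.0727, 0.2287]
tool_rot: [3.141, -0.0, 0.955]
force: [-0.1, 0.4, 0.4]
grip_width: 0.03
```

```bash
python3 - <<'E'
from workcell import bot
from h import *
np.set_printoptions(precision=4,suppress=True)
o=bot.observe(); print(o['clock'],o['position'],o['tool_rot'],o['qpos'],o['grip_width'])
for n in ("wrist","scene","side"): cv2.imwrite(f"pics/{n}4.png",bot.grab_frame(n)["frame"])
f=cv2.imread("pics/side4.png");cv2.imwrite("pics/side4c.png",cv2.resize(f[140:360,200:420],None,fx=2.7,fy=2.7,interpolation=cv2.INTER_CUBIC))
print("orange",px2w('scene',230+72/3,170+328/3,.072))
print("marker",px2w('scene',269,330,.009),px2w('scene',322,321,.009))
E
```

```text
5.15 [ 0.4245 -0.0727  0.2287] [ 3.1412 -0.0002  0.9545] [-0.0489  0.2158  0.0942  2.0906 -0.0271  0.8359 -0.5549] 0.03000845334212917
orange [ 0.3258 -0.1208  0.072 ]
marker [ 0.3678 -0.2178  0.009 ] [ 0.4887 -0.1867  0.009 ]
```

View pics/wrist4.png

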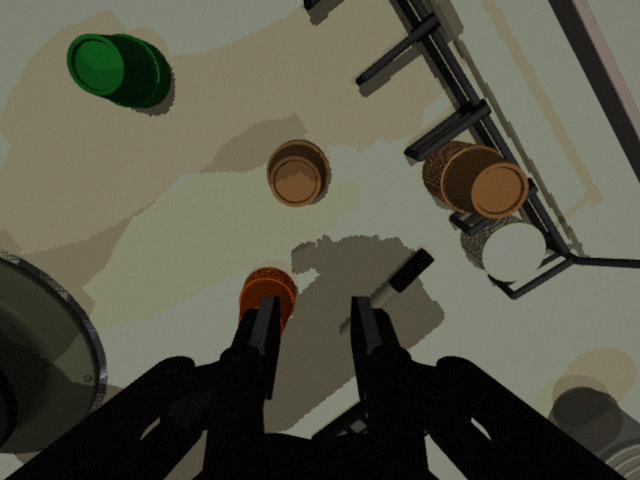

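View pics/side4c.png

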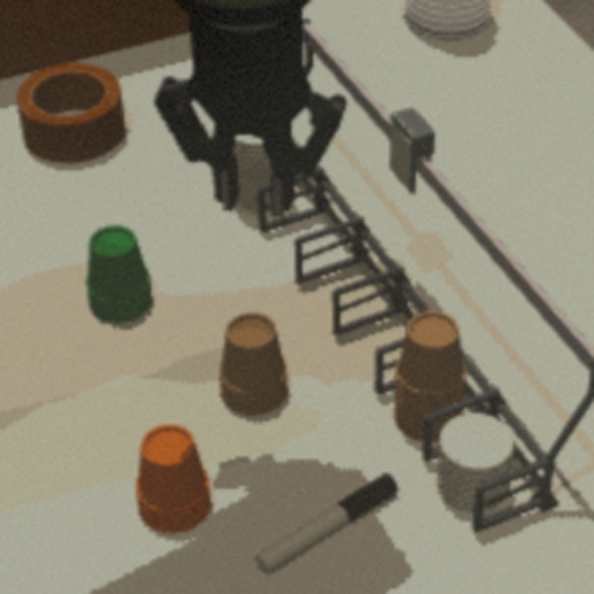

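```bash
python3 - <<'E'
from h import *
np.set_printoptions(precision=4,suppress=True)
W=wpose([.4245,-.0727,.2287],[3.1412,-.0002,.9545])
print("stack",px2w('wrist',296,180.5,.072,W))
print("base via rim", px2w('wrist',299,168,.014,W))
print("orange",px2w('wrist',267,300,.072,W))
for n,u,v in (("d2f",362,79),("d3f",409,153),("d3r",480,110)): print(n,px2w('wrist',u,v,.0465,W))
s=np.array([.4290,-.0385]); t=np.radians(54.7); h=np.array([np.cos(t),np.sin(t)])
p=np.array([.4245,-.0727])
r=s-p; print("stack rel along/cross",r@h, r@np.array([h[1],-h[0]]))
E
```

```text
stack [ 0.4306 -0.0388  0.072 ]
base via rim [ 0.4317 -0.0373  0.014 ]
orange [ 0.3469 -0.1093  0.072 ]
d2f [ 0.5177 -0.0068  0.0465]
d3f [ 0.5185 -0.078   0.0465]
d3r [ 0.5833 -0.082   0.0465]
stack rel along/cross 0.030512264890467256 -0.01609011159855516
```

>>> apply_moves(
  commands=[
    {"travel": [-0.015,-0.008,0],"twist": [0,0,0],"claw": 0.03},
    {"travel": [-0.027,-0.0145,0.02],"twist": [0,0,0],"claw": 0.03},
    {"travel": [-0.027,-0.0145,0.05],"twist": [0,0,0],"claw": 0.03},
    {"travel": [-0.027,-0.0145,0.09],"twist": [0,0,0],"claw": 0.03},
    {"travel": [-0.027,-0.0145,0.13],"twist": [0,0,0],"claw": 0.03},
    {"travel": [-0.027,-0.0145,0.16],"twist": [0,0,0],"claw": 0.03},
    {"travel": [-0.027,-0.0145,0.185],"twist": [0,0,0],"claw": 0.03},
    {"travel": [-0.027,-0.0145,0.2],"twist": [0,0,0],"claw": 0.03},
    {"travel": [-0.027,-0.0145,0.212],"twist": [0,0,0],"claw": 0.03},
    {"travel": [-0.027,-0.0145,0.215],"twist": [0,0,0],"claw": 0.03},
  ],
)

```text
clock: 6.3
position: [0.3985, -0.0844, 0.0118]
tool_rot: [-3.14, 0.0, 0.964]
force: [-0.4, -0.2, 0.7]
grip_width: 0.03
```

```bash
python3 - <<'E'
from workcell import bot
from h import *
np.set_printoptions(precision=4,suppress=True)
o=bot.observe(); print(o['clock'],o['position'],o['tool_rot'],o['qpos'],o['force'],o['grip_width'])
for n in ("wrist","side"): cv2.imwrite(f"pics/{n}5.png",bot.grab_frame(n)["frame"])
f=cv2.imread("pics/side5.png");cv2.imwrite("pics/side5c.png",cv2.resize(f[180:360,200:380],None,fx=3.3,fy=3.3,interpolation=cv2.INTER_CUBIC))
E
```

```text
6.3 [ 0.3985 -0.0844  0.0118] [-3.1395  0.      0.9641] [ 0.04    0.6269  0.0305  2.2932 -0.0851  0.2243 -0.4591] [-0.4335 -0.1912  0.7352] 0.02997072874624006
```

View pics/wrist5.png

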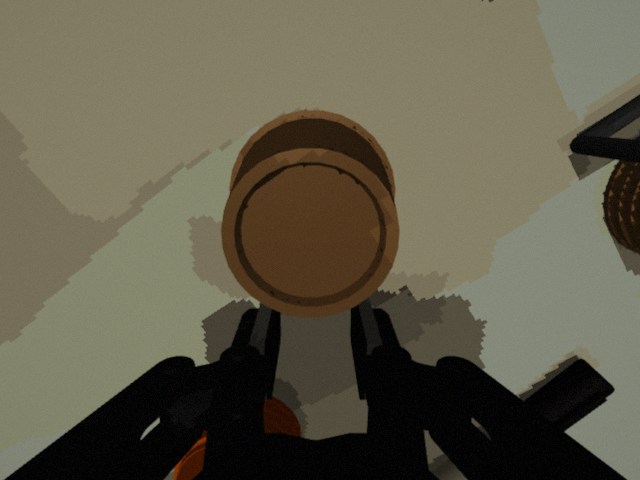

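View pics/side5c.png

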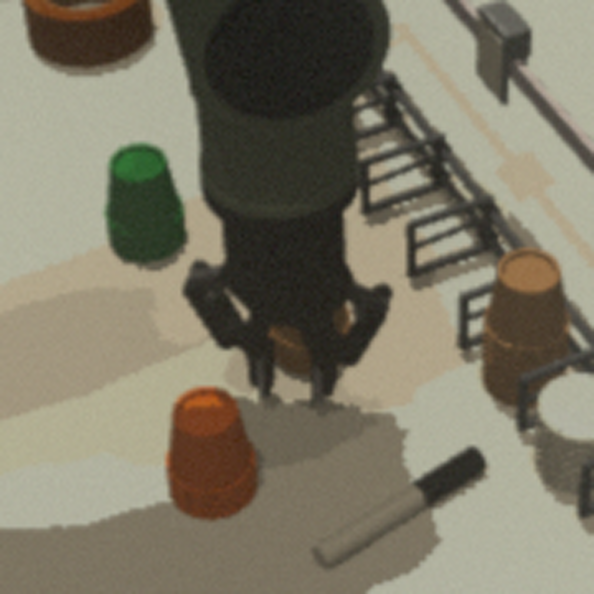

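The stack is centred ahead of the two fingertips (wrist image, top circle at (310,230)). The orange cups are behind and clear. I start the diagonal push slowly.

>>> apply_moves(
  commands=[
    {"travel": [0.008,0,0],"twist": [0,0,0],"claw": 0.03},
    {"travel": [0.014,0,0],"twist": [0,0,0],"claw": 0.03},
    {"travel": [0.019,0,0],"twist": [0,0,0],"claw": 0.03},
    {"travel": [0.024,0,0],"twist": [0,0,0],"claw": 0.03},
    {"travel": [0.03,0,0],"twist": [0,0,0],"claw": 0.03},
    {"travel": [0.037,0,0],"twist": [0,0,0],"claw": 0.03},
    {"travel": [0.044,0,0],"twist": [0,0,0],"claw": 0.03},
    {"travel": [0.051,0,0],"twist": [0,0,0],"claw": 0.03},
    {"travel": [0.057,0,0],"twist": [0,0,0],"claw": 0.03},
    {"travel": [0.06,0,0],"twist": [0,0,0],"claw": 0.03},
  ],
)

```text
clock: 7.4
position: [0.4329, -0.036, 0.0133]
tool_rot: [3.142, -0.0, 0.96]
force: [-0.6, -0.8, 0.5]
grip_width: 0.0298
```

```bash
cat > look.py <<'E'
from workcell import bot
from h import *
import sys
np.set_printoptions(precision=4,suppress=True)
k=sys.argv[1]
o=bot.observe(); print(o['clock'],o['position'],o['tool_rot'],o['qpos'],o['force'],o['grip_width'])
for n in ("wrist","side"): cv2.imwrite(f"pics/{n}{k}.png",bot.grab_frame(n)["frame"])
f=cv2.imread(f"pics/side{k}.png");cv2.imwrite(f"pics/side{k}c.png",cv2.resize(f[180:360,200:380],None,fx=3.3,fy=3.3,interpolation=cv2.INTER_CUBIC))
E
python3 look.py 6
```

```text
7.4 [ 0.4329 -0.036   0.0133] [ 3.1416 -0.0002  0.9605] [-0.0951  0.6408  0.0539  2.2292 -0.1196  0.274  -0.5471] [-0.5563 -0.8373  0.5107] 0.029848824160572825
```

View pics/wrist6.png

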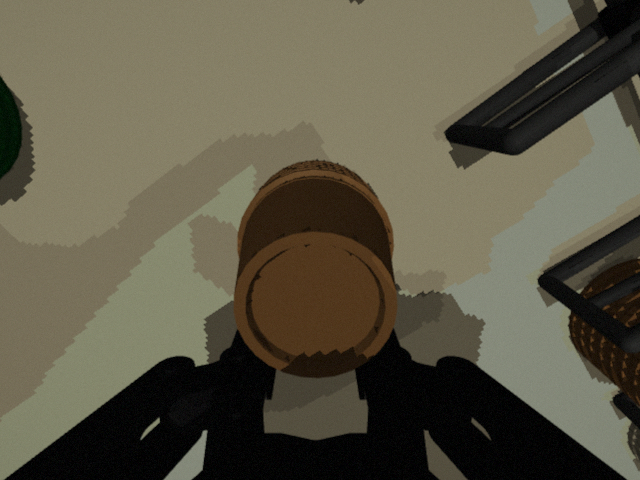

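View pics/side6c.png

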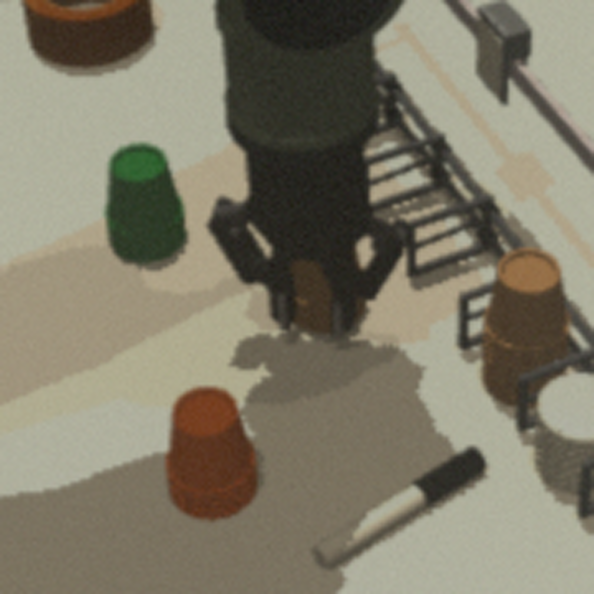

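```bash
python3 - <<'E'
from h import *
np.set_printoptions(precision=4,suppress=True)
p=np.array([.4329,-.036,.0133]);W=wpose(p,[3.1416,-.0002,.9605])
s=px2w('wrist',316,302,.072,W);h=np.array([np.cos(.9605),np.sin(.9605)])
print(s,(s-p)[:2]@h, (s-p)[:2]@[h[1],-h[0]])
print("d3f",px2w('wrist',512,152,.0465,W),"d4?",px2w('wrist',640,350,.0465,W))
print("d3 front bar",px2w('wrist',450,133,.0465,W))
l=(s[1]-.0317-.039*(s[0]-.5397)); a=-l/(h[1]-.039*h[0]); print("need along",a, s[:2]+a*h)
E
```

```text
[ 0.4551 -0.0057  0.072 ] 0.03757927196738745 0.0008146034016007907
d3f [ 0.5203 -0.0098  0.0465] d4? [ 0.527  -0.0948  0.0465]
d3 front bar [0.5084 0.005  0.0465]
need along 0.042743811058853325 [0.4796 0.0294]
```

>>> apply_moves(
  commands=[
    {"travel": [0.005,0,0.001],"twist": [0,0,0],"claw": 0.03},
    {"travel": [0.012,0,0.001],"twist": [0,0,0],"claw": 0.03},
    {"travel": [0.019,0,0.001],"twist": [0,0,0],"claw": 0.03},
    {"travel": [0.026,0,0.001],"twist": [0,0,0],"claw": 0.03},
    {"travel": [0.032,0,0.001],"twist": [0,0,0],"claw": 0.03},
    {"travel": [0.037,0,0.001],"twist": [0,0,0],"claw": 0.03},
    {"travel": [0.041,0,0.001],"twist": [0,0,0],"claw": 0.03},
    {"travel": [0.043,0,0.001],"twist": [0,0,0],"claw": 0.03},
    {"travel": [0.043,0,0.001],"twist": [0,0,0],"claw": 0.03},
  ],
)

```text
clock: 8.4
position: [0.4573, -0.0013, 0.0123]
tool_rot: [3.142, -0.0, 0.96]
force: [-0.2, -0.8, 0.5]
grip_width: 0.0295
```

```bash
python3 look.py 7
```

```text
8.4 [ 0.4573 -0.0013  0.0123] [ 3.1415 -0.0001  0.9601] [-0.1798  0.6596  0.0692  2.1732 -0.1382  0.3125 -0.6042] [-0.2075 -0.7538  0.4505] 0.029472870956189685
```

View pics/wrist7.png

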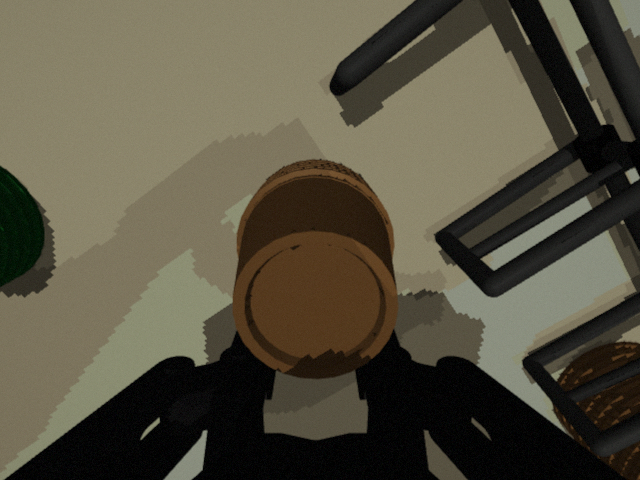

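```bash
python3 - <<'E'
from h import *
np.set_printoptions(precision=4,suppress=True)
p=np.array([.4573,-.0013,.0123]);W=wpose(p,[3.1415,-.0001,.9601])
print("stack",px2w('wrist',316,302,.072,W))
print("d2f",px2w('wrist',340,83,.0465,W),"d3f",px2w('wrist',490,285,.0465,W),"d3mid",px2w('wrist',565,240,.0465,W))
E
```

```text
stack [0.4798 0.0295 0.072 ]
d2f [0.5148 0.0681 0.0465] d3f [ 0.5206 -0.0083  0.0465] d3mid [ 0.546  -0.0079  0.0465]
```

>>> apply_moves(
  commands=[
    {"travel": [-0.01,0,0],"twist": [0,0,0],"claw": 0.03},
    {"travel": [-0.025,0,0],"twist": [0,0,0],"claw": 0.03},
    {"travel": [-0.035,0,0],"twist": [0,0,0],"claw": 0.03},
    {"travel": [-0.035,0,-0.04],"twist": [0,0,0],"claw": 0.03},
    {"travel": [-0.035,0,-0.085],"twist": [0,0,0],"claw": 0.03},
    {"travel": [-0.035,0,-0.12],"twist": [0,0,-8],"claw": 0.03},
    {"travel": [-0.03,0,-0.12],"twist": [0,0,-16],"claw": 0.03},
    {"travel": [-0.025,0,-0.12],"twist": [0,0,-24],"claw": 0.03},
    {"travel": [-0.02,0,-0.12],"twist": [0,0,-32],"claw": 0.03},
    {"travel": [-0.02,0,-0.12],"twist": [0,0,-40],"claw": 0.03},
  ],
)

```text
clock: 9.5
position: [0.4455, -0.0183, 0.1323]
tool_rot: [3.141, 0.0, 1.663]
force: [-0.0, -0.2, -0.7]
grip_width: 0.0296
```

>>> apply_moves(
  commands=[
    {"travel": [0.005,-0.003,0],"twist": [0,0,-8],"claw": 0.03},
    {"travel": [0.01,-0.006,0],"twist": [0,0,-16],"claw": 0.03},
    {"travel": [0.016,-0.009,0],"twist": [0,0,-24],"claw": 0.03},
    {"travel": [0.022,-0.012,0],"twist": [0,0,-32],"claw": 0.03},
    {"travel": [0.028,-0.015,0],"twist": [0,0,-40],"claw": 0.03},
    {"travel": [0.034,-0.018,0],"twist": [0,0,-48],"claw": 0.03},
    {"travel": [0.04,-0.02,0],"twist": [0,0,-56],"claw": 0.03},
    {"travel": [0.045,-0.021,0],"twist": [0,0,-64],"claw": 0.03},
    {"travel": [0.0475,-0.0215,0],"twist": [0,0,-72],"claw": 0.03},
    {"travel": [0.0475,-0.0215,0],"twist": [0,0,-80],"claw": 0.03},
  ],
)

```text
clock: 10.5
position: [0.4196, 0.0269, 0.1322]
tool_rot: [-3.141, -0.0, 3.06]
force: [-0.6, -0.0, 0.5]
grip_width: 0.0302
```

>>> apply_moves(
  commands=[
    {"travel": [0,0,0],"twist": [0,0,-7],"claw": 0.03},
    {"travel": [0,0,0],"twist": [0,0,-7],"claw": 0.03},
    {"travel": [0,0,0],"twist": [0,0,-7],"claw": 0.03},
  ],
)

```text
clock: 10.8
position: [0.4199, 0.0268, 0.1322]
tool_rot: [-3.141, -0.0, -3.112]
force: [0.2, 0.5, -0.6]
grip_width: 0.0297
```

```bash
python3 look.py 8
```

```text
10.8 [0.4199 0.0268 0.1322] [-3.1415 -0.0002 -3.1116] [ 0.1774  0.3957 -0.4704  2.1875  0.3055  0.6201  1.0883] [ 0.2206  0.4532 -0.6065] 0.029694125545706752
```

View pics/wrist8.png

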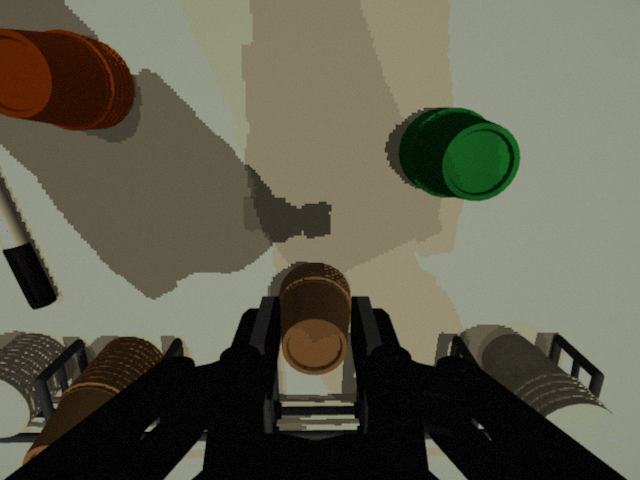

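View pics/side8c.png

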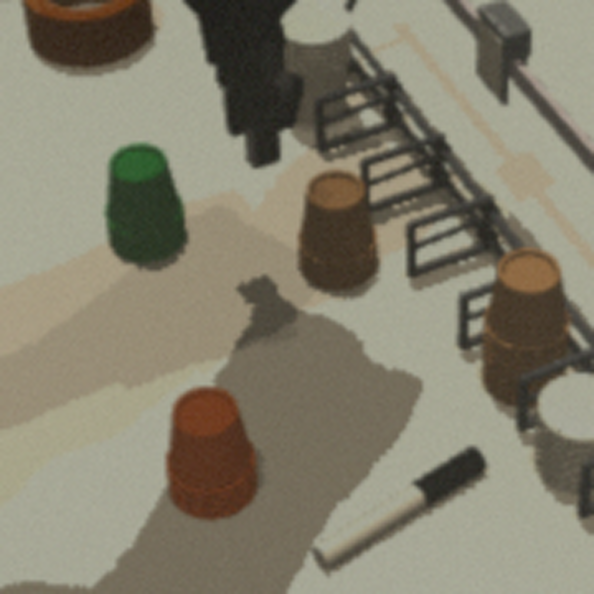

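```bash
python3 - <<'E'
from h import *
np.set_printoptions(precision=4,suppress=True)
p=np.array([.4199,.0268,.1322]);W=wpose(p,[-3.1415,-.0002,-3.1116])
print("stack",px2w('wrist',315,345,.072,W),"side",px2w('side',200+337/3.3,180+185/3.3,.072))
print("green",px2w('wrist',481,161,.072,W))
E
```

```text
stack [0.4754 0.0288 0.072 ] side [0.4814 0.0281 0.072 ]
green [0.3594 0.1136 0.072 ]
```

>>> apply_moves(
  commands=[
    {"travel": [0,0,0.03],"twist": [0,0,0],"claw": 0.03},
    {"travel": [0,0,0.07],"twist": [0,0,0],"claw": 0.03},
    {"travel": [0,0,0.1],"twist": [0,0,0],"claw": 0.03},
    {"travel": [0,0,0.115],"twist": [0,0,0],"claw": 0.03},
    {"travel": [0,0,0.12],"twist": [0,0,0],"claw": 0.03},
    {"travel": [-0.006,0,0.12],"twist": [0,0,0],"claw": 0.03},
    {"travel": [-0.013,0,0.12],"twist": [0,0,0],"claw": 0.03},
    {"travel": [-0.019,0,0.12],"twist": [0,0,0],"claw": 0.03},
    {"travel": [-0.024,0,0.12],"twist": [0,0,0],"claw": 0.03},
    {"travel": [-0.03,0,0.12],"twist": [0,0,0],"claw": 0.03},
  ],
)

```text
clock: 11.9
position: [0.4508, 0.0285, 0.0127]
tool_rot: [3.142, 0.001, -3.107]
force: [-1.1, 0.2, 0.4]
grip_width: 0.0299
```

>>> apply_moves(
  commands=[
    {"travel": [-0.006,0,0],"twist": [0,0,0],"claw": 0.03},
    {"travel": [-0.012,0,0],"twist": [0,0,0],"claw": 0.03},
    {"travel": [-0.018,0,0],"twist": [0,0,0],"claw": 0.03},
    {"travel": [-0.024,0,0],"twist": [0,0,0],"claw": 0.03},
    {"travel": [-0.028,0,0],"twist": [0,0,0],"claw": 0.03},
    {"travel": [-0.028,0,0],"twist": [0,0,0],"claw": 0.03},
  ],
)

```text
clock: 12.5
position: [0.4787, 0.0297, 0.0122]
tool_rot: [3.141, 0.0, -3.107]
force: [-1.1, -1.5, -0.5]
grip_width: 0.0299
```

```bash
python3 look.py 9
```

```text
12.5 [0.4787 0.0297 0.0122] [ 3.1414  0.0004 -3.1069] [ 0.0554  0.6847 -0.3177  2.1027  0.4986  0.4255  0.9511] [-1.1246 -1.484  -0.5216] 0.029924211878456626
```

View pics/wrist9.png

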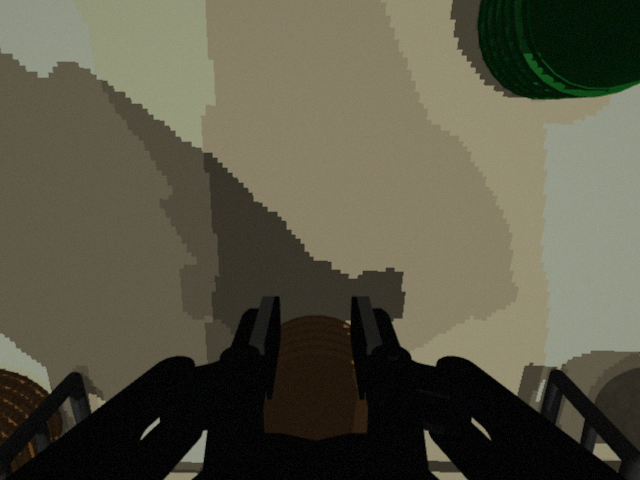

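View pics/side9c.png

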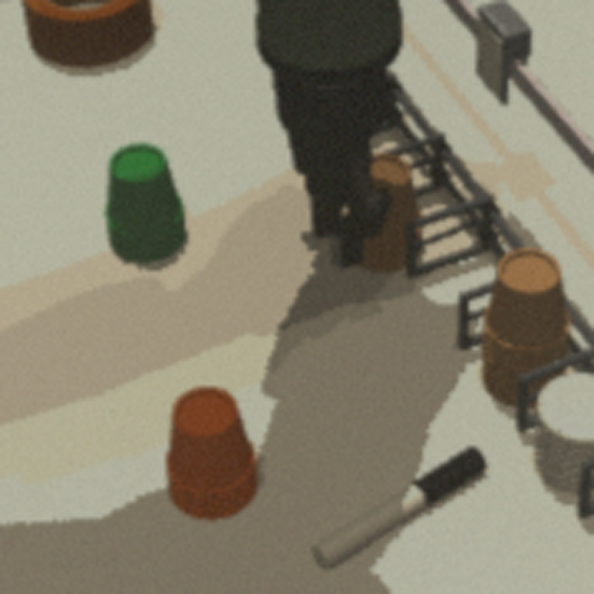

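>>> apply_moves(
  commands=[
    {"travel": [-0.004,0,0],"twist": [0,0,0],"claw": 0.03},
    {"travel": [-0.008,0,0],"twist": [0,0,0],"claw": 0.03},
    {"travel": [-0.012,0,0],"twist": [0,0,0],"claw": 0.03},
    {"travel": [-0.016,0,0],"twist": [0,0,0],"claw": 0.03},
    {"travel": [-0.02,0,0],"twist": [0,0,0],"claw": 0.03},
    {"travel": [-0.023,0,0],"twist": [0,0,0],"claw": 0.03},
    {"travel": [-0.026,0,0],"twist": [0,0,0],"claw": 0.03},
    {"travel": [-0.028,0,0],"twist": [0,0,0],"claw": 0.03},
    {"travel": [-0.028,0,0],"twist": [0,0,0],"claw": 0.03},
  ],
)

```text
clock: 13.5
position: [0.5064, 0.0306, 0.0123]
tool_rot: [3.141, 0.0, -3.107]
force: [-0.4, 0.2, -0.2]
grip_width: 0.0299
```

```bash
python3 look.py 10; python3 - <<'E'
from workcell import bot
import cv2
f=bot.grab_frame("scene")["frame"];cv2.imwrite("pics/scene10c.png",cv2.resize(f[160:310,300:440],None,fx=4,fy=4,interpolation=cv2.INTER_CUBIC))
f=cv2.imread("pics/side10.png");cv2.imwrite("pics/side10c.png",cv2.resize(f[180:300,280:400],None,fx=5,fy=5,interpolation=cv2.INTER_CUBIC))
E
```

```text
13.5 [0.5064 0.0306 0.0123] [ 3.1415  0.0001 -3.1068] [ 0.0713  0.7098 -0.3341  2.0317  0.4851  0.476   0.9813] [-0.3646  0.2324 -0.1557] 0.029910272449472468
```

View pics/scene10c.png

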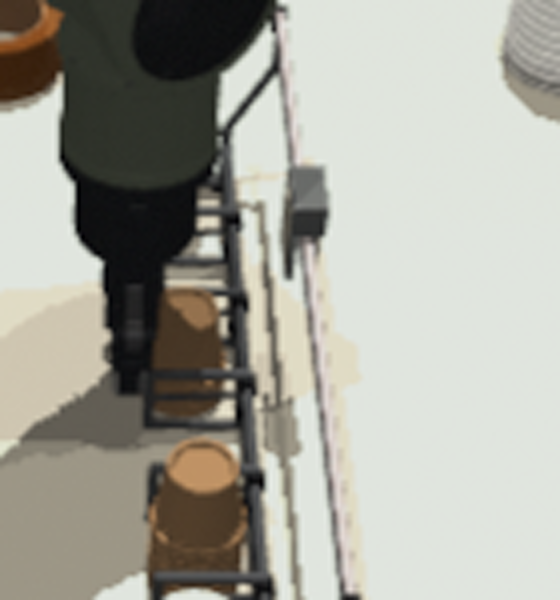

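View pics/side10c.png

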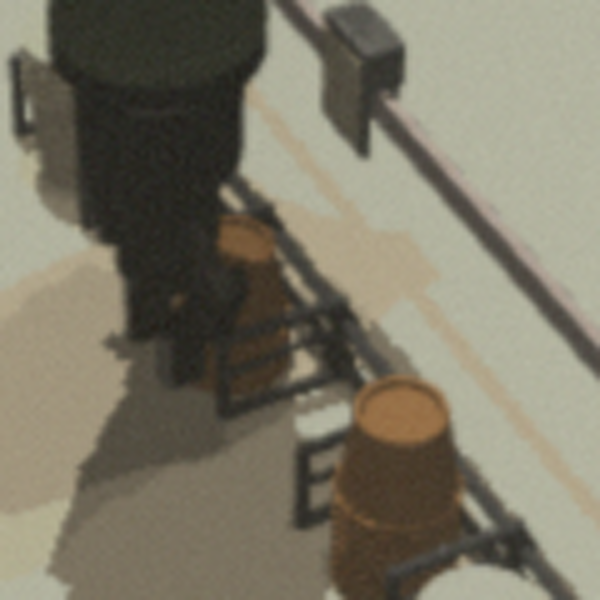

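The stack is in gap 3 and upright, with about 7–8 mm left to the rear wires. I creep the rest while watching the force.

>>> apply_moves(
  commands=[
    {"travel": [-0.0015,0,0],"twist": [0,0,0],"claw": 0.03},
    {"travel": [-0.003,0,0],"twist": [0,0,0],"claw": 0.03},
    {"travel": [-0.004,0,0],"twist": [0,0,0],"claw": 0.03},
    {"travel": [-0.005,0,0],"twist": [0,0,0],"claw": 0.03},
    {"travel": [-0.005,0,0],"twist": [0,0,0],"claw": 0.03},
  ],
)

```text
clock: 14.15
position: [0.5112, 0.0308, 0.0123]
tool_rot: [-3.142, 0.0, -3.107]
force: [0.9, -0.5, -1.1]
grip_width: 0.0299
```

>>> apply_moves(
  commands=[
    {"travel": [-0.001,0,0],"twist": [0,0,0],"claw": 0.03},
    {"travel": [-0.001,0,0],"twist": [0,0,0],"claw": 0.03},
  ],
)

```text
clock: 14.35
position: [0.5122, 0.0308, 0.0123]
tool_rot: [3.142, 0.0, -3.107]
force: [-0.6, -1.0, -0.0]
grip_width: 0.03
```

>>> apply_moves(
  commands=[
    {"travel": [-0.001,0,0],"twist": [0,0,0],"claw": 0.03},
    {"travel": [-0.001,0,0],"twist": [0,0,0],"claw": 0.03},
  ],
)

```text
clock: 14.55
position: [0.5132, 0.0308, 0.0123]
tool_rot: [-3.142, 0.0, -3.107]
force: [-0.2, 0.5, -0.1]
grip_width: 0.0298
```

>>> apply_moves(
  commands=[
    {"travel": [-0.001,0,0],"twist": [0,0,0],"claw": 0.03},
    {"travel": [-0.001,0,0],"twist": [0,0,0],"claw": 0.03},
  ],
)

```text
clock: 14.75
position: [0.5137, 0.0308, 0.0122]
tool_rot: [-3.141, -0.001, -3.107]
force: [-3.6, -0.0, 1.6]
grip_width: 0.0298
```

```bash
python3 - <<'E'
from workcell import bot
import cv2
f=bot.grab_frame("scene")["frame"];cv2.imwrite("pics/scene11c.png",cv2.resize(f[210:280,310:390],None,fx=8,fy=8,interpolation=cv2.INTER_CUBIC))
f=bot.grab_frame("side")["frame"];cv2.imwrite("pics/side11c.png",cv2.resize(f[200:280,310:390],None,fx=7,fy=7,interpolation=cv2.INTER_CUBIC))
print(bot.observe()['force'])
E
```

```text
[-4.28012322 -0.15070272  1.33425021]
```

View pics/scene11c.png

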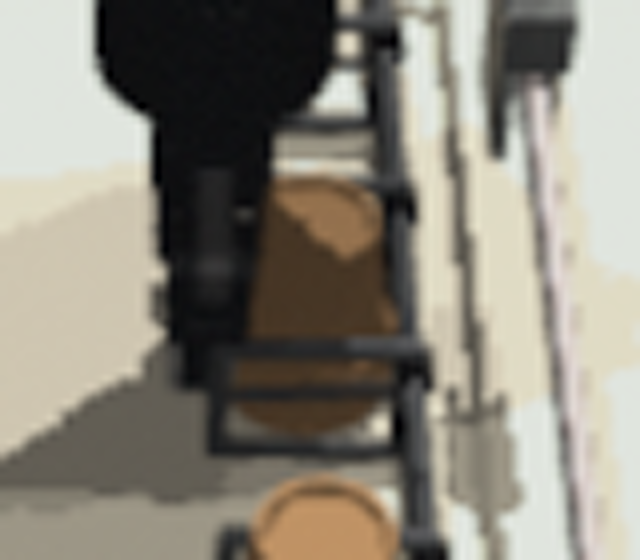

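View pics/side11c.png

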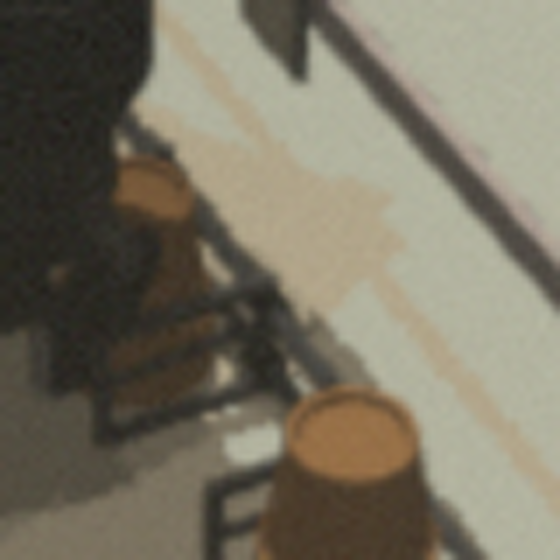

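The force rose to about 4 N exactly where the rear wires were expected, and the scene crop shows the rim against them. I back straight off, then raise the tool.

>>> apply_moves(
  commands=[
    {"travel": [0.003,0,0],"twist": [0,0,0],"claw": 0.03},
    {"travel": [0.01,0,0],"twist": [0,0,0],"claw": 0.03},
    {"travel": [0.025,0,0],"twist": [0,0,0],"claw": 0.03},
    {"travel": [0.045,0,0],"twist": [0,0,0],"claw": 0.03},
    {"travel": [0.065,0,0],"twist": [0,0,0],"claw": 0.03},
    {"travel": [0.075,0,-0.03],"twist": [0,0,0],"claw": 0.03},
    {"travel": [0.075,0,-0.075],"twist": [0,0,0],"claw": 0.03},
    {"travel": [0.075,0,-0.12],"twist": [0,0,0],"claw": 0.03},
    {"travel": [0.075,0,-0.16],"twist": [0,0,0],"claw": 0.03},
    {"travel": [0.075,0,-0.18],"twist": [0,0,0],"claw": 0.03},
  ],
)

```text
clock: 15.85
position: [0.4397, 0.0283, 0.1954]
tool_rot: [-3.141, 0.004, -3.107]
force: [0.5, -0.3, -0.3]
grip_width: 0.0303
```

```bash
python3 look.py 12; python3 - <<'E'
from workcell import bot
import cv2
f=bot.grab_frame("scene")["frame"];cv2.imwrite("pics/scene12c.png",cv2.resize(f[160:310,280:420],None,fx=4,fy=4,interpolation=cv2.INTER_CUBIC))
f=cv2.imread("pics/side12.png");cv2.imwrite("pics/side12c.png",cv2.resize(f[140:300,270:430],None,fx=3.75,fy=3.75,interpolation=cv2.INTER_CUBIC))
E
```

```text
15.85 [0.4397 0.0283 0.1954] [-3.1413  0.004  -3.1069] [ 0.2528  0.3185 -0.5471  2.0835  0.2323  0.7933  1.1699] [ 0.499  -0.338  -0.2629] 0.030290404666493805
```

View pics/scene12c.png

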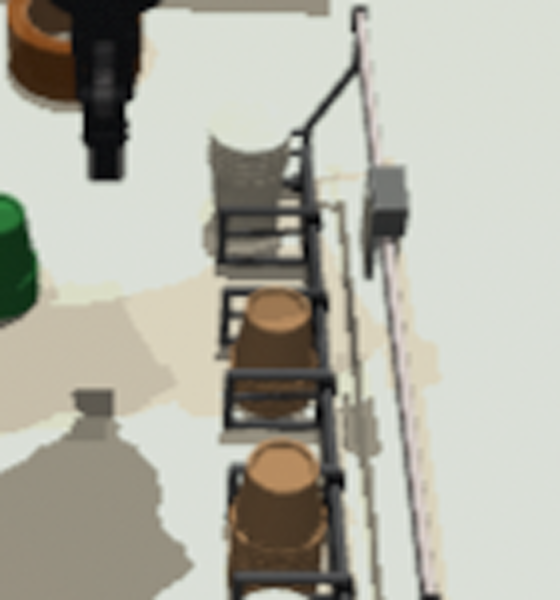

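View pics/side12c.png

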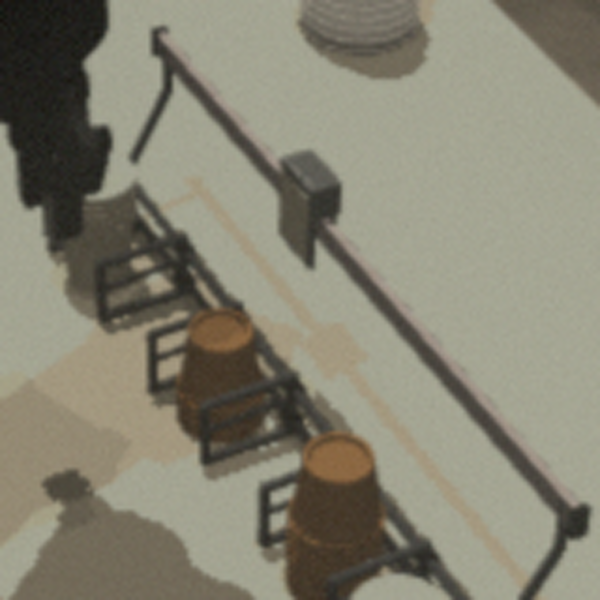

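View pics/wrist12.png

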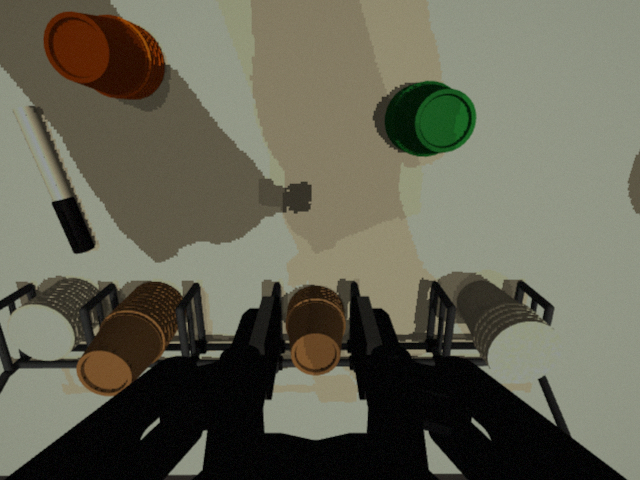

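```bash
python3 - <<'E'
from h import *
np.set_printoptions(precision=4,suppress=True)
p=np.array([.4397,.0283,.1954]);W=wpose(p,[-3.1413,.004,-3.1069])
R0=np.array([.5415,-.0065]);c,s=np.cos(.04),np.sin(.04)
def rk(q): d=q[:2]-R0; return np.array([c*d[0]+s*d[1],-s*d[0]+c*d[1]])
for n,q in (("scene",px2w('scene',349.5,237.5,.072)),("side",px2w('side',270+221/3.75,140+330/3.75,.072)),("wrist",px2w('wrist',316,354,.072,W))): print(n,q,"rack",rk(q))
print("d2,d3 rack y",rk(np.array([.538,.069])),rk(np.array([.541,-.0068])))
q=px2w('side',270+313/3.75,140+268/3.75,.114);print("holder R corner",q,rk(q),"scene",rk(px2w('scene',280+369/4,160+277/4,.114)))
E
```

```text
scene [0.5505 0.0307 0.072 ] rack [0.0105 0.0369]
side [0.5495 0.0281 0.072 ] rack [0.0093 0.0343]
wrist [0.5476 0.033  0.072 ] rack [0.0077 0.0393]
d2,d3 rack y [-0.0005  0.0756] [-0.0005 -0.0003]
holder R corner [0.6048 0.0137 0.114 ] [0.0641 0.0177] scene [0.0637 0.0241]
```

```bash
python3 -c "
from workcell import bot
print(bot.job_done(), bot.observe()['clock'])"
```

```text
the job is handed in; nothing more can be done
the job is handed in; nothing more can be done
```

The brown cup stack stands upright in the third gap against the rear wires, and the ticket holder is over that same gap. I have handed the job in; no verdict was reported.

- **Holder:** I slid it along the rail with closed fingertips at about 2 N. Its middle ended about 38–44 mm from divider 3 and 32–38 mm from divider 2; the limit is 23 mm.
- **Stack:** I pushed it low down with two part-open fingertips, first diagonally to line it up with the gap, then straight in. I stopped when the push force reached about 4 N at the rear wires and backed straight off.
- **Last checks:** All three cameras put the stack at 8–10.5 mm in the rack's x (8 mm is touching the wires) and roughly 37 mm from dividers 2 and 3. They disagreed by about 3–6 mm, mostly along the rack, which is well inside the margins.
- **Other things:** The other objects that showed in the last pictures looked where they started; I did not measure them. The job took about 16 s of the 64 s allowed.

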